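# Tip the red memory stick out of the yellow pen tube

## Task

The red memory stick has dropped to the bottom of the tall yellow pen tube, too deep to grip. Tip that tube over on its pivot, away from you and well past level, until the stick slides out into the tray in front of it, then let the tube swing back upright. Leave the grey tube standing.

Things in the scene. Friction and masses are not known exactly. Their poses are not given: they have to be found in the camera images.
- yellow_pivot (a point): Pivot centre on the yellow tube's fixed black stand, 105 mm above table. z up, y along the pin, x the way the tube tips: towards the catch tray, roughly away from the robot. Two cheeks (60 mm wide over both) reach 22 mm above, before and behind the pivot. Tray: x 30 to 175 mm, 56 mm either side, cork floor 97 mm below the pivot, walls up to 36 mm (sides) and 46 mm (far end) over the table.
- yellow_tube (a joint): Tilt of the yellow tube: 0 upright, pi/2 level, stop at 2.2 rad, mouth over the tray. Square, 40 mm wide, 32 inside; upright from 55 mm below to 85 mm above the pivot, open on top. A light spring (0.2 N m) rights it when let go; push its back (side away from the tray) near the mouth, following the arc. Slippery inside: the stick slides out in about a second at 2.0 rad or more.
- red_stick_center (a point): Centre of the red memory stick, 58 x 19 x 9 mm, loose, about 12 g. It starts on end at the bottom of the yellow tube, its top about 75 mm below the mouth.
- grey_tube (a joint): Tilt of the grey tube on the other stand, which is the same in every way but holds a blue memory stick: 0 upright. It is to stay upright.

How it is judged (in metres and radians):
On the way:
1. the yellow tube is tipped past level (value of joint yellow_tube above 1.7 rad), for 0.1 s.
At the end, for the whole second after the job is handed in: the red memory stick lies in the tray of the yellow tube's stand (its centre inside the tray's walls and at least 60 mm below the pivot), and both tubes stand upright (within 0.2 rad), the yellow one at rest (x of red_stick_center in the frame of yellow_pivot between 0.025 and 0.175 m and y of red_stick_center in the frame of yellow_pivot between -0.056 and 0.056 m and z of red_stick_center in the frame of yellow_pivot below -0.06 m and value of joint each of yellow_tube, grey_tube below 0.2 rad and velocity of joint yellow_tube below 0.1 rad/s); the robot touches nothing.
It fails at once if the grey tube is tipped by more than 0.5 rad (value of joint grey_tube above 0.5 rad).
It also fails if it takes over 42 s, if anything falls off the work surface, if the arm or the gripper's body presses on something with over 40 N, if the wrist force passes 120 N, or if a joint passes its speed limit or range.

## Robot

A 6-joint arm with a two-finger parallel gripper is mounted at the origin on the work surface; the furniture and walls round the work are solid. World frame = base frame: x ahead of the robot, y to its left, z up, the work surface at z = 0. Lengths are in mm, angles in degrees, forces in N, time in s.
With the tool pointing down it reaches from about 350 to 850 mm from the base axis. Payload 8.1 kg.
Tool frame: the origin (TCP) lies at the very end of the fingers, on their centre line; the grasp point (between the pads) lies 19 mm behind it; z points along the fingers, y is the line along which they close (so a half turn about z gives the same grasp; the last joint's range is limited). The gripper opens to 85 mm and grips with 20 to 120 N. Pads are 22 mm wide; open, the fingers measure 114 mm over their backs; the gripper's body (76 mm by 85 mm) begins 54 mm behind the grasp point. The pads swing forward as they close: fully open they stand 13 mm farther back than shut.
Start: joints at [68.732, 7.471, 85.268, -0, 87.261, -4.893], TCP at [169.133, 575.673, 231.292] pointing down, gripper open.
Joint ranges: [-169.43, 169.43], [-51.17, 129.36], [1.28, 143.12], [-76.62, 256.62], [0, 156.53], [-152.29, 152.29]. Speed limits (degrees/s): [136.94, 136.94, 159.86, 180, 180, 180].

## Interface

Orientations are given as [roll, pitch, yaw] about the fixed x, y, z axes, in that order (R = Rz(yaw) Ry(pitch) Rx(roll)).
In Python, from bench import * gives the robot as it stands.
- The arm moves only by the tool play_rows, never from a script. Its argument "increments" is a list of rows, each a list of 3 entries, a list of its own where there are three numbers: the gripper's target within -1 to 1 (fully open at 1, half-way at 0, shut at -1), then the shift along the tool's x, y, z in mm, then the turn about the tool's z in rad. A call has 1 to 12 rows; each row shifts and turns the commanded pose from where the row before left it, along the tool's axes as they then stand; what a row does not reach is not made up. A row lasts 1/12 s, in which the tool goes at most 41.7 mm and 7.16 degrees, less where a joint would pass 70% of its speed; a pose out of reach is approached as far as the arm can. A call is refused whole if a number of a shift passes 41.7 or a number of a turn 0.125, either way. A call with a gripper value outside its range is refused whole. The fingers move at their own pace and stop on an object; "force" is the grip in N (left out, the last holds). Time passes only in rows, so rows that do not move let the fingers close. It gives the time, the measured TCP pose, the force, the opening and the grip force at its end, in the units of the state.
- sense(): the state, without advancing time (a new reading comes with each control period).
- snapshot(name): name is "scene" or "top"; returns a dict with "color" (480x640x3 uint8, red, green, blue), "intrinsics" (3x3 intrinsics, pixels), "world_from_camera" (4x4, takes a point from camera to world coordinates). Camera axes: x right, y down, z forward; pixel columns grow to the right and rows downward; lengths in mm; the calibration is good to about 2 mm. A picture is of the moment at which its call begins. There is no depth.
- hand_in(): hands the job in; it is judged then, once.
Trained networks look in a picture, given as the dict that the camera call returned (one of the last four; its "shot" number tells which), for a name from the list of things; names that differ only in an ending like _2 or _b are one class to them, and where a whole thing is asked for, a point or a joint stands for the part that bears it (a point fixed in the world has none). Each returns a list of dicts, best first, with "p" (0 to 1); they miss things now and then, are a little off and sometimes report something else, mostly with a low value. They report only what shows in the picture. A call takes as long as a camera call.
- find_in(query, picture): "xyz" ([x, y, z] in mm, in the coordinates of the camera as it stood for that picture, good to about 4 mm: the middle of the surface that is visible of it).
- regions_of(query, picture): "mask" (480x640 bool, what is visible of it).
- pinpoint(query, picture): "xyz" ([x, y, z] in mm, in the coordinates of the camera as it stood for that picture, good to about 4 mm: a listed point, or the origin of a listed thing).
The state is a dict: "time": time; "joint_pos": joint angles; "qd": joint speeds; "joint_efforts": joint torques, N m; "tool_pos": TCP position; "tcp_rot": TCP orientation; "ft_force": force on the tool from outside, world axes, zero at the start; "wrist_torque": the same for the moment, N m; "finger_gap": finger opening in mm; "grip_force": force on a finger pad.
Only numpy, scipy, OpenCV 4.12 (cv2) and the standard library are available. Lean on these libraries where they do the work, as an engineer would, in place of code of your own. Each camera call takes 0.05 s, during which the arm holds its last target. There are 200 camera calls.

## Working session

There is one attempt and no reset: what is moved stays moved. The work goes in short steps, Python scripts to look and compute and a tool call to move; the robot and the scene stay as the last step left them, time stands still between calls to the robot, and variables do not carry over. Pictures are saved under pics/ and viewed, at most 10 in all, crops included, and the job is handed in when it is done.

Besides the shell and the picture viewer there is one more tool, called as a command line: name --argument value ..., lists and objects as JSON in quotes. play_rows: Moves the arm, as the interface text tells. Its arguments: {"type":"object","properties":{"increments":{"type":"array","items":{"type":"array"}},"force":{"type":"number"}},"required":["increments"]}

```bash
mkdir -p pics; cat > h.py <<'E'
from bench import *
import numpy as np, cv2
def w(p,xyz): T=np.array(p["world_from_camera"]); return (T@np.r_[xyz,1])[:3].round(1)
def save(p,n): cv2.imwrite("pics/"+n,cv2.cvtColor(p["color"],cv2.COLOR_RGB2BGR))
E
python3 - <<'E'
from h import *
for n in("scene","top"):
    p=snapshot(n); save(p,n+"1.png")
    print(n,w(p,[0,0,0]))
    for q in("yellow_pivot","yellow_tube","grey_tube","red_stick_center"):
        print(q,[(round(d["p"],2),w(p,d["xyz"])) for d in pinpoint(q,p)[:3]],[(round(d["p"],2),w(p,d["xyz"])) for d in find_in(q,p)[:3]])
s=sense();print(s["tool_pos"],s["tcp_rot"],s["time"])
E
```

```text
scene [  38.2 -606.5  489.4]
yellow_pivot [(0.58, array([ 514.7, -101.4,  105.2]))] [(0.87, array([ 520.1, -126.8,   22.2]))]Traceback (most recent call last):
  File "<stdin>", line 6, in <module>
ValueError: it knows: red_stick_center, yellow_pivot
```

View pics/scene1.png

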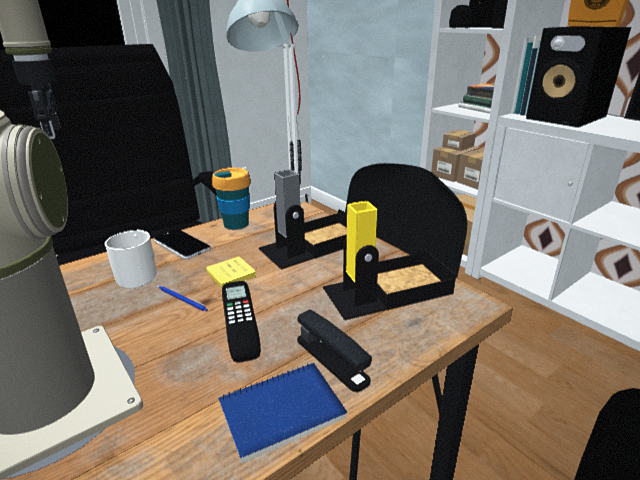

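The scene picture shows the yellow tube at about (362,240) with its tray to the right, and the grey tube behind it at (287,210). Next is the top view, for the yaw.

```bash
python3 - <<'E'
from h import *
p=snapshot("top"); save(p,"top1.png"); print(w(p,[0,0,0]))
print([(round(d["p"],2),w(p,d["xyz"])) for d in pinpoint("yellow_pivot",p)[:3]])
for q in ("yellow_tube","grey_tube"):
  try: print(q,[(round(d["p"],2),w(p,d["xyz"])) for d in find_in(q,p)[:3]])
  except Exception as e: print(e)
K=np.array(p["intrinsics"]);T=np.array(p["world_from_camera"])
hsv=cv2.cvtColor(p["color"],cv2.COLOR_RGB2HSV)
print(K.round(1).tolist(),T.round(3).tolist())
E
```

```text
[404.3 -16.2 971. ]
[(0.75, array([ 517.5, -103.8,  105.2]))]
yellow_tube [(0.89, array([515. , -98.4, 150.4]))]
grey_tube [(0.6, array([518.2, 134.8, 157.2]))]
[[438.3, 0.0, 325.0], [0.0, 438.3, 244.8], [0.0, 0.0, 1.0]] [[-0.026, -0.993, 0.111, 404.264], [-1.0, 0.026, -0.003, -16.236], [0.0, -0.111, -0.994, 970.998], [0.0, 0.0, 0.0, 1.0]]
```

View pics/top1.png

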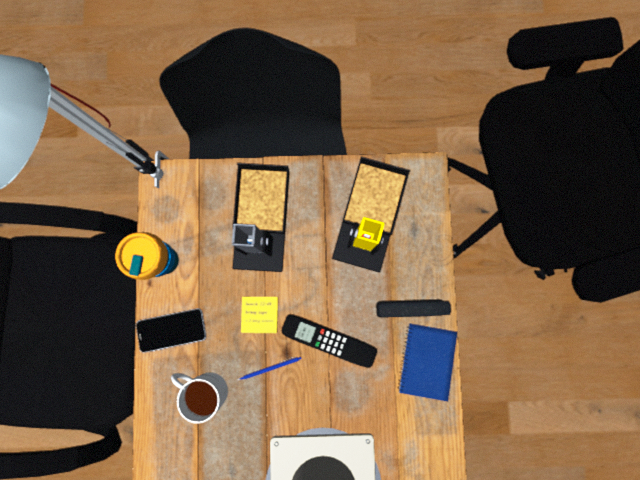

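The top view shows the yellow stand turned a little: its base runs from (334,260)/(380,272) to the tray end at (363,160)/(409,169). The yellow mouth is at (371,230), and the grey tube is at (245,235). Next I'll measure the yaw.

```bash
cat >> h.py <<'E'
def atz(p,uv,z):
    K=np.array(p["intrinsics"]);T=np.array(p["world_from_camera"])
    d=T[:3,:3]@np.linalg.solve(K,np.r_[uv,1]);o=T[:3,3];return (o+d*(z-o[2])/d[2])[:3]
E
python3 - <<'E'
from h import *
p=snapshot("top")
hsv=cv2.cvtColor(p["color"],cv2.COLOR_RGB2HSV)
b=cv2.inRange(hsv,(0,0,0),(180,255,70)); b[:, :325]=0;b[:,420:]=0;b[:155]=0;b[280:]=0
m=cv2.inRange(hsv,(26,180,90),(33,255,255)); 
for i in range(2):
  pass
# cork region
c=cv2.inRange(hsv,(10,60,120),(25,220,255)); c[:, :343]=0;c[:,412:]=0;c[:165]=0;c[217:]=0
n,l,s,_=cv2.connectedComponentsWithStats(c); k=max(range(1,n),key=lambda i:s[i,4]); 
ys,xs=np.where(l==k); P=np.array([atz(p,(x,y),8)[:2] for x,y in zip(xs,ys)],np.float32)
print("cork",cv2.minAreaRect(P))
for name,uv,z in [("tray end L",(363,159),46),("tray end R",(409,169),46),("base L",(334,260),4),("base R",(380,272),4)]: print(name,atz(p,uv,z).round(1))
cv2.imwrite("pics/crop.png",cv2.resize(cv2.cvtColor(p["color"],cv2.COLOR_RGB2BGR)[150:280,325:425],None,fx=4.5,fy=4.5,interpolation=cv2.INTER_CUBIC))
E
```

```text
cork ((631.4676513671875, -131.36129760742188), (137.3019561767578, 116.90971374511719), 88.2424087524414)
tray end L [ 692.6 -106.4   46. ]
tray end R [ 667.8 -205.2   46. ]
base L [477.8 -38.2   4. ]
base R [ 448.6 -138.8    4. ]
```

View pics/crop.png

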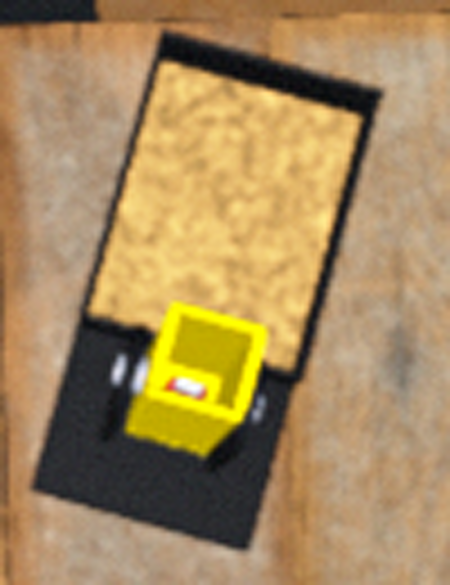

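```bash
python3 - <<'E'
from h import *
from scipy.spatial.transform import Rotation as R
s=sense();print(s["tool_pos"],s["tcp_rot"],s["time"],s["finger_gap"])
print(R.from_euler("xyz",s["tcp_rot"],degrees=True).as_matrix().round(3))
p=snapshot("top"); print(atz(p,(209/4.5+325,362/4.5+150),190))
g=snapshot("scene")
print([(d["p"],w(g,d["xyz"])) for d in pinpoint("yellow_pivot",g)])
E
```

```text
[169.11578824 575.6058702  231.11199196] [-1.79984897e+02 -5.59175032e-04  1.63625520e+02] 0.4 85.32479914684106
[[-0.959  0.282 -0.   ]
 [ 0.282  0.959 -0.   ]
 [ 0.    -0.    -1.   ]]
[ 515.16182186 -102.86163889  190.        ]
[(0.81, array([ 516.4, -103.5,  103.2]))]
```

play_rows --increments '[[-1, [-19, -23, 0], 0], [-1, [-19, -23, 0], 0], [-1, [-19, -23, 0], 0], [-1, [-19, -23, 0], 0], [-1, [-19, -23, 0], 0], [-1, [-19, -23, 0], 0], [-1, [-19, -23, 0], 0], [-1, [-19, -23, 0], 0], [-1, [-19, -23, 0], 0], [-1, [-19, -23, 0], 0], [-1, [-19, -23, 0], 0], [-1, [-19, -23, 0], 0]]' --force 40

```text
time: 1.55
tool_pos: [310.4, 245.4, 231.5]
tcp_rot: [180.0, 0.0, 163.6]
ft_force: [-0.0, -1.3, 0.5]
finger_gap: 0.0
grip_force: 0.0
```

play_rows --increments '[[-1, [-19, -23, 0], 0], [-1, [-19, -23, 0], 0], [-1, [-19, -23, 0], 0], [-1, [-19, -23, 0], 0], [-1, [-19, -23, 0], 0], [-1, [-19, -23, 0], 0], [-1, [-19, -23, 0], 0], [-1, [-19, -23, 0], 0], [-1, [-19, -23, 0], 0], [-1, [-19, -23, 0], 0], [-1, [-19, -23, 0], 0], [-1, [0, 0, 0], 0]]'

```text
time: 2.55
tool_pos: [440.5, -59.2, 231.4]
tcp_rot: [-179.9, 0.1, 163.4]
ft_force: [0.1, 0.0, 0.3]
finger_gap: -0.1
grip_force: 0.0
```

play_rows --increments '[[-1, [0, -7, 15], 0], [-1, [0, -7, 15], 0], [-1, [-5, -7, 15], 0], [-1, [-10, 0, 15], 0], [-1, [-15, 0, 0], 0], [-1, [0, 0, 0], 0], [-1, [0, 0, 0], 0]]'

```text
time: 3.13
tool_pos: [462.1, -83.4, 171.3]
tcp_rot: [180.0, -0.0, 163.6]
ft_force: [0.5, 0.3, 0.4]
finger_gap: 0.3
grip_force: 0.0
```

```bash
cat >> h.py <<'E'
def pf(q,P=(516,-103,105),yaw=-16.4):
    a=np.radians(yaw);d=np.array(q)-P;return np.array([d[0]*np.cos(a)+d[1]*np.sin(a),-d[0]*np.sin(a)+d[1]*np.cos(a),d[2]]).round(1)
E
python3 - <<'E'
from h import *
p=snapshot("scene");c=cv2.cvtColor(p["color"],cv2.COLOR_RGB2BGR)[120:340,220:480];cv2.imwrite("pics/c2.png",cv2.resize(c,None,fx=2.5,fy=2.5))
print(pf(sense()["tool_pos"]))
# TCP path, 11 mm half-depth
rc=66; prev=None
for t in np.arange(0,2.16,0.12):
    o=20+11*abs(np.cos(t)); q=np.array([rc*np.sin(t)-o*np.cos(t),rc*np.cos(t)+o*np.sin(t)])
    print(round(t,2),q.round(1),None if prev is None else (-(q-prev)).round(1)); prev=q
E
```

```text
[-57.3   3.6  66.6]
0.0 [-31.  66.] None
0.12 [-22.8  69.2] [-8.2 -3.2]
0.24 [-14.1  71.4] [-8.7 -2.2]
0.36 [-5.1 72.4] [-9. -1.]
0.48 [ 4.1 72.3] [-9.2  0.2]
0.6 [13.3 70.9] [-9.2  1.4]
0.72 [22.3 68.3] [-9.   2.6]
0.84 [30.9 64.4] [-8.6  3.8]
0.96 [39.  59.4] [-8.1  5. ]
1.08 [46.3 53.3] [-7.4  6.1]
1.2 [52.8 46.3] [-6.5  7. ]
1.32 [58.3 38.4] [-5.5  7.9]
1.44 [62.6 29.9] [-4.3  8.5]
1.56 [65.8 20.8] [-3.1  9. ]
1.68 [67.9 13.9] [-2.1  7. ]
1.8 [69.4  6.9] [-1.5  7. ]
1.92 [70.1 -0.3] [-0.8  7.2]
2.04 [70.2 -7.6] [-0.   7.3]
2.16 [ 69.4 -15. ] [0.8 7.4]
```

View pics/c2.png

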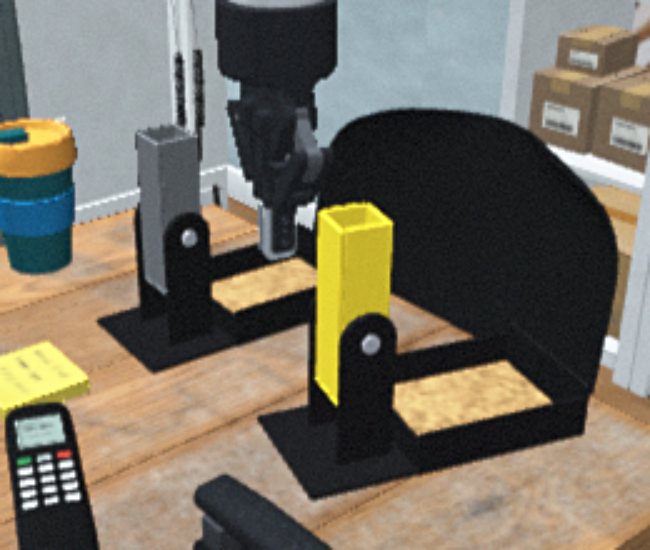

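The closed fingertips are behind the yellow tube (picture 275,245) and clear of both stands. I'll follow the arc from here.

play_rows --increments '[[-1, [-9, -2, 0], 0], [-1, [-9, -2, 0], 0], [-1, [-8, 0, 0], 0], [-1, [-8, 0, -3], 0], [-1, [-9, 0, -2], 0], [-1, [-9, 0, -1], 0], [-1, [-9, 0, 0], 0], [-1, [-9, 0, 1], 0], [-1, [-9, 0, 3], 0], [-1, [-9, 0, 4], 0], [-1, [-8, 0, 5], 0], [-1, [-7, 0, 6], 0]]'

```text
time: 4.18
tool_pos: [560.8, -116.8, 158.4]
tcp_rot: [-180.0, 0.0, 163.6]
ft_force: [-0.2, 0.7, 0.9]
finger_gap: -0.5
grip_force: 1.0
```

```bash
python3 - <<'E'
from h import *
p=snapshot("scene");c=cv2.cvtColor(p["color"],cv2.COLOR_RGB2BGR)[120:340,220:480];cv2.imwrite("pics/c3.png",cv2.resize(c,None,fx=2.5,fy=2.5))
s=sense();print(pf(s["tool_pos"]),s["ft_force"])
E
```

```text
[47.  -0.7 51.8] [-1.10837568  0.42548121  0.99409666]
```

View pics/c3.png

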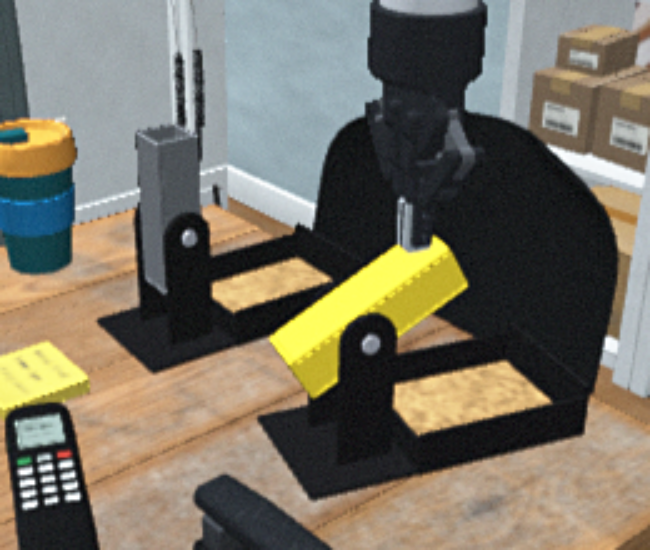

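The tube has followed to about 1 rad, with the finger on its back near the mouth (410,240). I'll continue past level.

play_rows --increments '[[-1, [-6, 0, 6], 0], [-1, [-5, 0, 8], 0], [-1, [-4, 0, 8], 0], [-1, [-3, 0, 9], 0], [-1, [-2, 0, 7], 0], [-1, [-2, 0, 7], 0], [-1, [-1, 0, 7], 0], [-1, [0, 0, 7], 0], [-1, [0, 0, 3], 0], [-1, [0, 0, 0], 0], [-1, [0, 0, 0], 0], [-1, [0, 0, 0], 0]]'

```text
time: 5.23
tool_pos: [581.9, -123.0, 96.6]
tcp_rot: [180.0, 0.0, 163.6]
ft_force: [-0.9, -0.4, 3.3]
finger_gap: 0.1
grip_force: 1.5
```

play_rows --increments '[[-1, [0, 0, 0], 0], [-1, [0, 0, 0], 0], [-1, [0, 0, 0], 0], [-1, [0, 0, 0], 0], [-1, [0, 0, 0], 0], [-1, [0, 0, 0], 0], [-1, [0, 0, 0], 0], [-1, [0, 0, 0], 0], [-1, [0, 0, 0], 0], [-1, [0, 0, 0], 0], [-1, [0, 0, 0], 0], [-1, [0, 0, 0], 0]]'

```text
time: 6.23
tool_pos: [581.9, -123.1, 96.3]
tcp_rot: [180.0, 0.0, 163.6]
ft_force: [0.9, -0.5, 3.1]
finger_gap: -0.5
grip_force: 1.7
```

```bash
python3 - <<'E'
from h import *
p=snapshot("scene");c=cv2.cvtColor(p["color"],cv2.COLOR_RGB2BGR)[120:340,220:480];cv2.imwrite("pics/c4.png",cv2.resize(c,None,fx=2.5,fy=2.5))
s=sense();print(pf(s["tool_pos"]),s["ft_force"])
for n in("scene","top"):
  p=snapshot(n);print([(d["p"],pf(w(p,d["xyz"]))) for d in pinpoint("red_stick_center",p)[:2]])
E
```

```text
[68.9 -0.6 -8.7] [ 2.41988193 -0.34338884  3.03676961]
[(0.45, array([120.6,  -1.9, -95.1]))]
[]
```

View pics/c4.png

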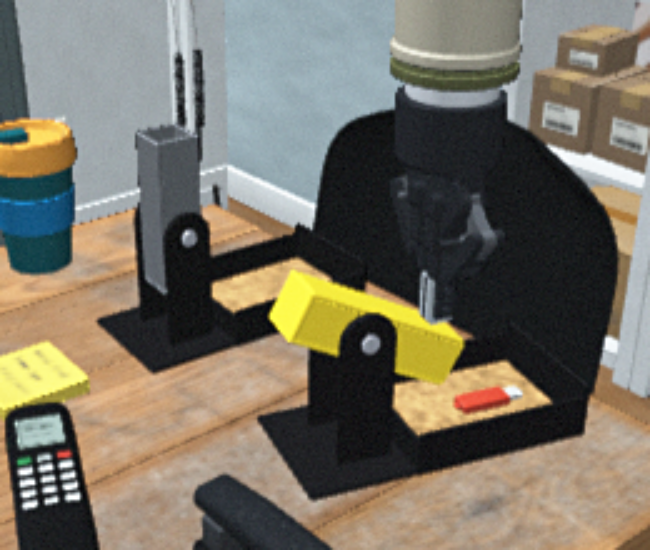

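The red stick lies in the tray at (488,398), clear of the mouth. I'll retrace the arc so the tube rights itself gently.

play_rows --increments '[[-1, [0, 0, -3], 0], [-1, [0, 0, -7], 0], [-1, [1, 0, -7], 0], [-1, [2, 0, -7], 0], [-1, [2, 0, -7], 0], [-1, [3, 0, -9], 0], [-1, [4, 0, -8], 0], [-1, [5, 0, -8], 0], [-1, [6, 0, -6], 0], [-1, [7, 0, -6], 0], [-1, [8, 0, -5], 0], [-1, [9, 0, -4], 0]]'

```text
time: 7.48
tool_pos: [536.1, -109.6, 173.9]
tcp_rot: [-180.0, 0.0, 163.6]
ft_force: [-0.5, 0.5, 0.7]
finger_gap: 0.0
grip_force: 0.3
```

play_rows --increments '[[-1, [9, 0, -3], 0], [-1, [9, 0, -1], 0], [-1, [9, 0, 0], 0], [-1, [9, 0, 1], 0], [-1, [9, 0, 2], 0], [-1, [8, 0, 3], 0], [-1, [7, 0, 0], 0], [-1, [8, 0, 0], 0], [-1, [10, 0, 0], 0], [-1, [15, 0, 0], 0], [-1, [15, 0, 0], 0], [-1, [10, 0, -20], 0]]'

```text
time: 8.48
tool_pos: [420.0, -75.4, 187.5]
tcp_rot: [180.0, -0.4, 163.6]
ft_force: [-0.1, -0.1, -0.5]
finger_gap: -0.1
grip_force: 0.0
```

play_rows --increments '[[-1, [0, 0, -20], 0], [-1, [0, 0, -20], 0], [-1, [0, 0, 0], 0], [-1, [0, 0, 0], 0], [-1, [0, 0, 0], 0], [-1, [0, 0, 0], 0], [-1, [0, 0, 0], 0], [-1, [0, 0, 0], 0], [-1, [0, 0, 0], 0], [-1, [0, 0, 0], 0], [-1, [0, 0, 0], 0], [-1, [0, 0, 0], 0]]'

```text
time: 9.48
tool_pos: [423.6, -76.5, 231.2]
tcp_rot: [-180.0, -0.0, 163.6]
ft_force: [-0.3, -0.1, 0.1]
finger_gap: -0.3
grip_force: 0.0
```

```bash
python3 - <<'E'
from h import *
p=snapshot("scene");c=cv2.cvtColor(p["color"],cv2.COLOR_RGB2BGR)[120:340,220:480];cv2.imwrite("pics/c5.png",cv2.resize(c,None,fx=2.5,fy=2.5))
s=sense();print(pf(s["tool_pos"]),s["ft_force"],s["time"])
for n in("scene","top"):
  p=snapshot(n);print([(d["p"],pf(w(p,d["xyz"]))) for d in pinpoint("red_stick_center",p)[:2]])
E
```

```text
[-96.1  -0.7 126.3] [-0.53883126  1.29166647 -0.38308063] 9.5333
[(0.47, array([119.9,  -2. , -92.1]))]
[(0.68, array([122.2,  -2.2, -90.1]))]
```

View pics/c5.png

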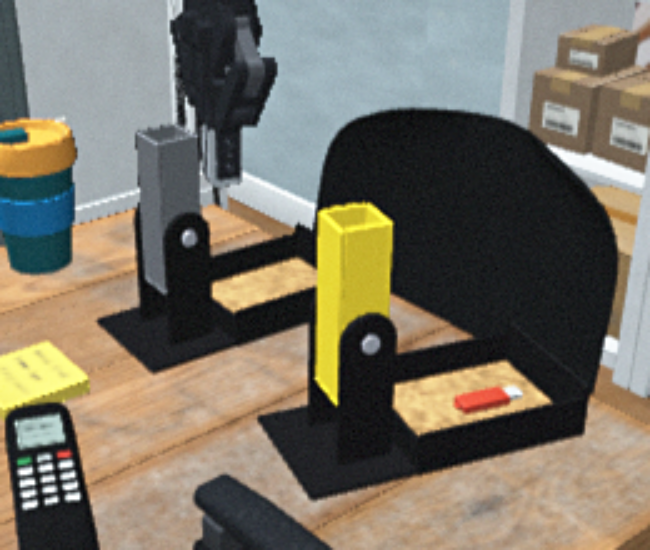

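The stick is in the tray at (488,398), both tubes stand upright, and the robot is clear of everything.

```bash
python3 -c "
from bench import *
print(hand_in())"
```

```text
the job is handed in; nothing more can be done
None
```

I tipped the yellow tube past level and the red stick slid out into its tray; both tubes stand upright, the robot is clear, and the job is handed in at about 9.5 s of robot time, though `hand_in()` returned no verdict.

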